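# Find the loose terminal bolt on a capacitor bank

## Task

Make the capacitor bank safe by pressing its discharge pedal right down to the stop for a moment and letting it up again, then press-tap the three terminal bolts from above with the gripper, one after another from left to right as the robot sees them, to find the loose one: it sinks and stays sunk. Then lift the hinged cap of that loose bolt by its tongue to about 60 degrees or more and finish while still holding it open (it springs shut if let go). Leave the caps of the two tight bolts shut and the things lying around where they are.

Things in the scene. Friction and masses are not known exactly. Their poses are not given: they have to be found in the camera images.
- capacitor_bank: the fixed capacitor bank: a grey base plate 160 (x) x 236 (y) x 12 mm with three grey can capacitors (48 mm wide, tops 76 mm above the bench) along its back and three terminal posts in a row along its front. Origin: centre of the base plate's underside, on the bench. Its x axis points from the posts back to the capacitors (away from the robot), y along the row to the left, z up; it is turned by up to 0.25 rad either way.
- bolt_a: steel hexagon bolt head on one terminal post, 22 mm across flats; origin at the centre of its flat top, 64 mm above the bench. It stands 10 mm proud through a 32 mm round opening in the post's cap, 59 mm behind the tongue point. The three bolts look alike, 70 mm apart; which letter stands left, middle or right, and which bolt is loose, changes. A tight bolt does not give at all; the loose one sinks 6 mm under a steady push of 2 N or more, stops there and stays sunk.
- bolt_b: steel hexagon bolt head on one terminal post, 22 mm across flats; origin at the centre of its flat top, 64 mm above the bench. It stands 10 mm proud through a 32 mm round opening in the post's cap, 59 mm behind the tongue point. The three bolts look alike, 70 mm apart; which letter stands left, middle or right, and which bolt is loose, changes. A tight bolt does not give at all; the loose one sinks 6 mm under a steady push of 2 N or more, stops there and stays sunk.
- bolt_c: steel hexagon bolt head on one terminal post, 22 mm across flats; origin at the centre of its flat top, 64 mm above the bench. It stands 10 mm proud through a 32 mm round opening in the post's cap, 59 mm behind the tongue point. The three bolts look alike, 70 mm apart; which letter stands left, middle or right, and which bolt is loose, changes. A tight bolt does not give at all; the loose one sinks 6 mm under a steady push of 2 N or more, stops there and stays sunk.
- cap_a (a joint): angle of the black hinged cap on the post of bolt_a (rad): 0 shut (level), 1.35 at its stop, growing as the front edge lifts. Cap plate 58 x 54 x 4 mm, its top 54 mm above the bench. A light spring shuts it again when let go (about 0.6 N at the tongue when shut, 1.1 N at 1 rad).
- tongue_a (a point): point to take hold of on the lifting tongue of cap_a: a black upright bar 9 mm thick (along the bank's y), 13 mm high, that sticks out 46 mm towards the robot from the cap's front edge; this point is in its middle, 29 mm ahead of the cap's edge and 16 mm short of the tongue's end, 52 mm above the bench when shut. Free space below and beside it; neighbouring tongues are 70 mm away.
- hinge_a (a point): middle of the hinge axis of cap_a, at the back of the cap, 52 mm above the bench and 88 mm behind the tongue point; the axis runs along the bank's y.
- cap_b (a joint): angle of the black hinged cap on the post of bolt_b (rad): 0 shut (level), 1.35 at its stop, growing as the front edge lifts. Cap plate 58 x 54 x 4 mm, its top 54 mm above the bench. A light spring shuts it again when let go (about 0.6 N at the tongue when shut, 1.1 N at 1 rad).
- tongue_b (a point): point to take hold of on the lifting tongue of cap_b: a black upright bar 9 mm thick (along the bank's y), 13 mm high, that sticks out 46 mm towards the robot from the cap's front edge; this point is in its middle, 29 mm ahead of the cap's edge and 16 mm short of the tongue's end, 52 mm above the bench when shut. Free space below and beside it; neighbouring tongues are 70 mm away.
- hinge_b (a point): middle of the hinge axis of cap_b, at the back of the cap, 52 mm above the bench and 88 mm behind the tongue point; the axis runs along the bank's y.
- cap_c (a joint): angle of the black hinged cap on the post of bolt_c (rad): 0 shut (level), 1.35 at its stop, growing as the front edge lifts. Cap plate 58 x 54 x 4 mm, its top 54 mm above the bench. A light spring shuts it again when let go (about 0.6 N at the tongue when shut, 1.1 N at 1 rad).
- tongue_c (a point): point to take hold of on the lifting tongue of cap_c: a black upright bar 9 mm thick (along the bank's y), 13 mm high, that sticks out 46 mm towards the robot from the cap's front edge; this point is in its middle, 29 mm ahead of the cap's edge and 16 mm short of the tongue's end, 52 mm above the bench when shut. Free space below and beside it; neighbouring tongues are 70 mm away.
- hinge_c (a point): middle of the hinge axis of cap_c, at the back of the cap, 52 mm above the bench and 88 mm behind the tongue point; the axis runs along the bank's y.
- pedal (a joint): angle of the discharge pedal (rad): 0 up, 0.28 down on its stop. Spring return; pressing on the pad takes about 1 N at the start and 3 N at the stop.
- pedal_pad (a point): middle of the ribbed pad on top of the discharge pedal, a steel plate 88 x 50 x 6 mm hinged at its far end on a dark steel base 110 x 70 mm that is fixed to the bench right of the bank. This point is 70 mm from the hinge; about 48 mm above the bench when up, and it goes down about 20 mm to the stop. The pedal slopes up towards the robot by 0.30 rad when up and is level within 0.02 rad when down; the point's x axis points to the hinge, seen from above.
- battery: bystander: 9 V block battery, 50 x 27 x 18 mm; lies loose on the bench; origin at the centre of its underside
- green_board: bystander: small green circuit board, 48 x 62 x 10 mm; lies loose on the bench; origin at the centre of its underside
- wick: bystander: small flat yellow reel, 50 x 48 x 9 mm; lies loose on the bench; origin at the centre of its underside
- marker: bystander: dark grey marker pen, 12 mm thick, 134 mm long; lies loose on the bench; origin at the centre of its underside
Not all that is in view belongs to the job. Leave any purple look-alike of the part that bears pedal alone.

How it is judged:
By the outcome, as a careful person would: the job done as asked, in the order asked, and still so for the second after the job is handed in, while the arm keeps its last pose, push and grip.
It also fails if it takes over 58 s, if anything falls off the work surface, if the arm or the gripper's body presses on something with over 40 N, if the wrist force passes 120 N, or if a joint passes its speed limit or range.

## Robot

A 6-joint arm with a two-finger parallel gripper is mounted at the origin on a cart in front of the work surface, level with it; the furniture and walls round the work are solid. World frame = base frame: x ahead of the robot, y to its left, z up, the work surface at z = 0. Lengths are in m, angles in rad, forces in N, time in s.
With the tool pointing down it reaches from about 0.3 to 0.775 m from the base axis. Payload 14.6 kg.
Tool frame: the origin (TCP) lies at the very end of the fingers, on their centre line; the grasp point (between the pads) lies 19 mm behind it; z points along the fingers, y is the line along which they close (so a half turn about z gives the same grasp; the last joint's range is limited). The gripper opens to 94 mm and grips with 3 to 60 N. Pads are 16 mm wide; open, the fingers measure 119 mm over their backs; the gripper's body (75 mm by 177 mm) begins 78 mm behind the grasp point.
Start: joints at [1.203, 0.3, 1.521, -0, 1.321, -0.067], TCP at [0.163, 0.525, 0.205] pointing down, gripper open.
Joint ranges: [-3.03, 3.03], [-0.79, 2.21], [0.23, 2.52], [-1.04, 4.18], [0, 3.07], [-2.55, 2.55]. Speed limits (rad/s): [2.22, 2.22, 2.57, 3.14, 3.14, 3.14].

## Interface

Orientations are given as [roll, pitch, yaw] about the fixed x, y, z axes, in that order (R = Rz(yaw) Ry(pitch) Rx(roll)).
In Python, from station import * gives the robot as it stands.
- The arm moves only by the tool jog_arm, never from a script. Its argument "rows" is a list of rows, each a list of 3 entries, a list of its own where there are three numbers: the shift along the tool's x, y, z in m, then the turn about the tool's z in degrees, then the finger opening in m, from 0 to 0.094. A call has 1 to 12 rows; each row shifts and turns the commanded pose from where the row before left it, along the tool's axes as they then stand; what a row does not reach is not made up. A row lasts 1/12 s, in which the tool goes at most 41.7 mm and 7.16 degrees, less where a joint would pass 70% of its speed; a pose out of reach is approached as far as the arm can. A call is refused whole if a number of a shift passes 0.0417 or a number of a turn 7.16, either way. A call with a gripper value outside its range is refused whole. The fingers move at their own pace and stop on an object; "squeeze" is the grip in N (left out, the last holds). Time passes only in rows, so rows that do not move let the fingers close. It gives the time, the measured TCP pose, the force, the opening and the grip force at its end, in the units of the state.
- get_obs(): the state, without advancing time (a new reading comes with each control period).
- camera(name): name is "scene" or "top" or "wrist"; returns a dict with "image" (420x560x3 uint8, red, green, blue), "range_z" (420x560 float32, m along the optical axis (not along the pixel's ray), 0 where there is no reading), "K" (3x3 intrinsics, pixels), "world_from_camera" (4x4, takes a point from camera to world coordinates); the wrist camera has in their place "T_tool_cam" (4x4, takes a point from camera to tool coordinates, whose origin is the TCP and whose axes are the flange's). Camera axes: x right, y up, looking along -z (the intrinsics and any distortion apply to the point x, -y, -z); pixel columns grow to the right and rows downward; lengths in m; the calibration is good to about 2 mm. A picture is of the moment at which its call begins: read the wrist's pose just before it.
- hand_in(): hands the job in; it is judged then, once.
Trained networks look in a picture, given as the dict that the camera call returned (one of the last four; its "shot" number tells which), for a name from the list of things; names that differ only in an ending like _2 or _b are one class to them, and where a whole thing is asked for, a point or a joint stands for the part that bears it (a point fixed in the world has none). Each returns a list of dicts, best first, with "p" (0 to 1); they miss things now and then, are a little off and sometimes report something else, mostly with a low value. They report only what shows in the picture. A call takes as long as a camera call. They do not tell look-alikes from the thing itself.
- search_frame(label, picture): "at" ([column, row] as shares, 0 to 1, of the picture: columns of its width, rows of its height, amid what is visible of it).
- spot_point(label, picture): "at" ([column, row] as shares, 0 to 1, of the picture: columns of its width, rows of its height: a listed point, or the origin of a listed thing).
The state is a dict: "time_s": time; "qpos": joint angles; "joint_vel": joint speeds; "tau": joint torques, N m; "ee_pos": TCP position; "eef_rot": TCP orientation; "force": force on the tool from outside, world axes, zero at the start; "moment": the same for the moment, N m; "grip_width": finger opening in m; "grip_force": force on a finger pad.
Only numpy, scipy, OpenCV 4.12 (cv2) and the standard library are available. Lean on these libraries where they do the work, as an engineer would, in place of code of your own. Each camera call takes 0.05 s, during which the arm holds its last target. There are 200 camera calls.

## Working session

There is one attempt and no reset: what is moved stays moved. The work goes in short steps, Python scripts to look and compute and a tool call to move; the robot and the scene stay as the last step left them, time stands still between calls to the robot, and variables do not carry over. Pictures are saved under pics/ and viewed, at most 10 in all, crops included, and the job is handed in when it is done.

Besides the shell and the picture viewer there is one more tool, called after ">>>" as name(argument=value, ...), one argument or row to a line, values as JSON. jog_arm: Moves the arm, as the interface text tells. Its arguments: {"type":"object","properties":{"rows":{"type":"array","items":{"type":"array"}},"squeeze":{"type":"number"}},"required":["rows"]}

```bash
mkdir -p pics; cat > h.py <<'E'
from station import *
import numpy as np, cv2
from scipy.spatial.transform import Rotation as R
def save(p,n): cv2.imwrite('pics/'+n+'.png',cv2.cvtColor(p['image'],cv2.COLOR_RGB2BGR))
def w(p,at,z=None):
    h,wd=p['range_z'].shape; u=at[0]*wd;v=at[1]*h
    K=p['K'];T=p['world_from_camera']
    d=np.array([(u-K[0,2])/K[0,0],-(v-K[1,2])/K[1,1],-1.])
    dw=T[:3,:3]@d
    if z is None: s=p['range_z'][min(h-1,int(v)),min(wd-1,int(u))]
    else: s=(z-T[2,3])/dw[2]
    return T[:3,3]+s*dw
E
python3 - <<'E'
from h import *
o=get_obs();print({k:np.round(v,3) for k,v in o.items()})
for c in ['top','scene']:
    p=camera(c);save(p,c+'0')
    print(c,p.get('distortion'),p.keys())
    for l,z in [('bolt_a',.064),('tongue_a',.052),('hinge_a',.052),('pedal_pad',.048),('capacitor_bank',0),('battery',0),('green_board',0),('wick',0),('marker',0)]:
        for r in spot_point(l,p):
            if r['p']>.15: print(l,round(r['p'],2),np.round(r['at'],3),np.round(w(p,r['at'],z),4),np.round(w(p,r['at']),3))
E
```

```text
{'time_s': np.float64(0.0), 'qpos': array([ 1.203,  0.3  ,  1.522, -0.   ,  1.321, -0.067]), 'joint_vel': array([ 0.001,  0.   ,  0.001, -0.   , -0.001, -0.001]), 'tau': array([-0.0000e+00, -5.3181e+01, -3.5273e+01,  7.1000e-02,  2.4000e-02,
       -0.0000e+00]), 'ee_pos': array([0.163, 0.525, 0.205]), 'eef_rot': array([-3.14 , -0.   ,  2.841]), 'force': array([-0.053,  0.387,  0.555]), 'moment': array([-0.032,  0.009, -0.034]), 'grip_force': np.float64(0.0), 'grip_width': np.float64(0.094)}
top None dict_keys(['image', 'range_z', 'K', 'world_from_camera', 'shot'])
bolt_a 0.61 [0.279 0.458] [0.5531 0.2272 0.064 ] [0.554 0.229 0.059]
bolt_a 0.59 [0.247 0.446] [0.5707 0.286  0.064 ] [0.571 0.287 0.062]
bolt_a 0.41 [0.326 0.463] [0.5435 0.1404 0.064 ] [0.546 0.144 0.047]
tongue_a 0.86 [0.319 0.514] [0.4743 0.1567 0.052 ] [ 0.48   0.169 -0.004]
tongue_a 0.8 [0.242 0.487] [0.5164 0.2993 0.052 ] [0.516 0.299 0.053]
tongue_a 0.65 [0.282 0.493] [0.5053 0.2244 0.052 ] [0.505 0.224 0.054]
hinge_a 0.71 [0.326 0.446] [0.5688 0.1424 0.052 ] [0.568 0.141 0.059]
hinge_a 0.7 [0.292 0.44 ] [0.5795 0.
[... 1545 characters left out ...]
 0.363 -0.002]
hinge_a 0.63 [0.348 0.428] [0.5769 0.1939 0.052 ] [0.577 0.194 0.052]
pedal_pad 0.54 [0.522 0.553] [ 0.4232 -0.2907  0.048 ] [ 0.423 -0.291  0.048]
pedal_pad 0.51 [0.788 0.643] [ 0.4341 -0.7089  0.048 ] [ 0.43  -0.709  0.051]
capacitor_bank 0.8 [0.347 0.46 ] [0.5683 0.1989 0.    ] [0.51  0.146 0.038]
capacitor_bank 0.28 [0.521 0.549] [ 0.5007 -0.2492  0.    ] [ 0.432 -0.286  0.048]
battery 0.62 [0.393 0.533] [ 0.4291 -0.0232  0.    ] [ 0.435 -0.018 -0.005]
green_board 0.54 [0.263 0.495] [0.4023 0.272  0.    ] [ 0.083 -0.098  0.245]
wick 0.67 [0.449 0.537] [ 0.4667 -0.1184  0.    ] [ 0.458 -0.125  0.007]
marker 0.69 [0.501 0.51 ] [ 0.5748 -0.166   0.    ] [ 0.569 -0.169  0.004]
```

View pics/top0.png

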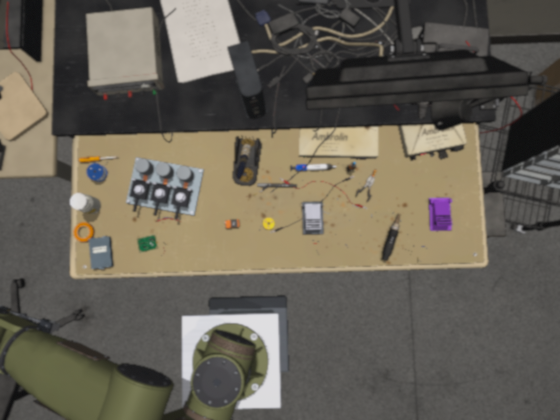

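View pics/scene0.png

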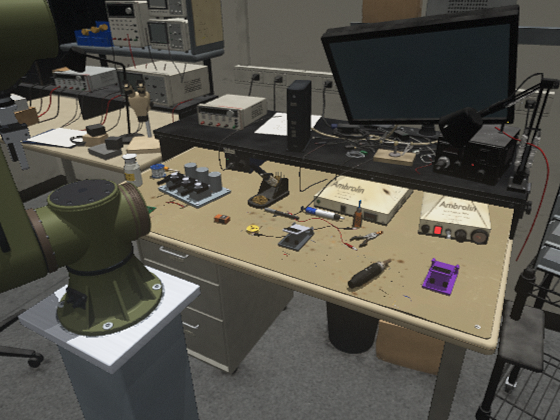

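The top picture shows the bank at about px (165,185), with its bolts at (140,189), (160,193) and (180,197). The grey pedal is at (313,217). The purple look-alike at (440,214) stays alone. I'll move the wrist over the bank for a close look.

>>> jog_arm(
  rows=[
    [[-0.03,-0.019,-0.01],0,0.094],
    [[-0.03,-0.019,-0.01],0,0.094],
    [[-0.03,-0.019,-0.01],0,0.094],
    [[-0.03,-0.019,-0.01],0,0.094],
    [[-0.03,-0.019,-0.01],0,0.094],
    [[-0.03,-0.019,-0.01],0,0.094],
    [[-0.03,-0.019,-0.01],0,0.094],
    [[-0.03,-0.019,-0.01],0,0.094],
    [[-0.03,-0.019,-0.01],0,0.094],
    [[-0.03,-0.019,-0.01],0,0.094],
    [[-0.03,-0.019,-0.01],0,0.0],
  ],
)

```text
time_s: 1.92
ee_pos: [0.417, 0.2263, 0.3162]
eef_rot: [3.141, 0.0, 2.841]
force: [-0.2, 0.3, -0.5]
grip_width: 0.0901
grip_force: 0.0
```

```bash
cat >> h.py <<'E'
def wrist():
    o=get_obs();p=camera('wrist')
    B=np.eye(4);B[:3,:3]=R.from_euler('xyz',o['eef_rot']).as_matrix();B[:3,3]=o['ee_pos']
    p['world_from_camera']=B@p['T_tool_cam'];return o,p
def rep(p,L):
    for l,z in L:
        for r in spot_point(l,p):
            if r['p']>.15: print(l,round(r['p'],2),np.round(r['at']*np.array([560,420]),0),np.round(w(p,r['at'],z),4),np.round(w(p,r['at']),3))
E
python3 - <<'E'
from h import *
o,p=wrist();save(p,'w1');print(o['time_s'],o['ee_pos'],o['eef_rot'],np.round(p['T_tool_cam'],3))
rep(p,[('bolt_a',.064),('tongue_a',.052),('hinge_a',.052),('capacitor_bank',0)])
E
```

```text
1.9167 [0.41699733 0.22632747 0.31621493] [3.14120447e+00 4.26182272e-04 2.84082626e+00] [[-0.001  0.969  0.246  0.072]
 [ 1.     0.001 -0.    -0.001]
 [-0.001  0.246 -0.969 -0.18 ]
 [ 0.     0.     0.     1.   ]]
bolt_a 0.83 [253. 282.] [0.5369 0.1538 0.064 ] [0.537 0.154 0.064]
bolt_a 0.64 [361. 274.] [0.5666 0.2871 0.064 ] [0.567 0.287 0.063]
tongue_a 0.9 [359. 224.] [0.5062 0.3024 0.052 ] [0.504 0.302 0.058]
tongue_a 0.77 [245. 237.] [0.4796 0.1607 0.052 ] [0.478 0.162 0.057]
tongue_a 0.74 [127. 239.] [0.4378 0.0184 0.052 ] [0.445 0.001 0.018]
tongue_a 0.62 [301. 230.] [0.4918 0.231  0.052 ] [0.489 0.231 0.059]
hinge_a 0.7 [308. 296.] [0.5815 0.2133 0.052 ] [0.579 0.214 0.056]
hinge_a 0.63 [255. 300.] [0.5671 0.1455 0.052 ] [0.565 0.147 0.056]
hinge_a 0.58 [358. 291.] [0.5942 0.2777 0.052 ] [0.592 0.277 0.055]
capacitor_bank 0.54 [307. 280.] [0.5836 0.2155 0.    ] [0.553 0.22  0.064]
```

View pics/w1.png

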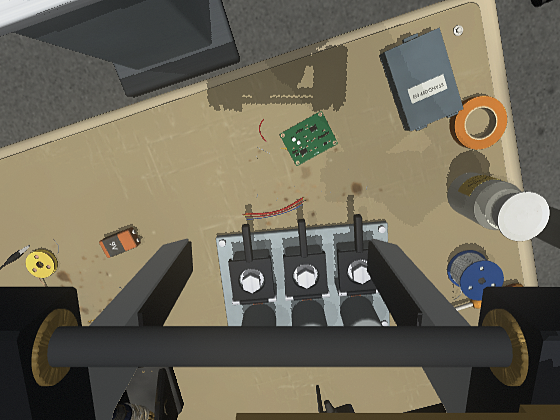

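The wrist picture shows the three posts with bolts at px (251,281), (306,276) and (360,271), and their tongues pointing up at about (246,237), (301,230) and (358,224). Bank yaw is about -0.2. Next is the pedal.

>>> jog_arm(
  rows=[
    [[-0.011,-0.039,0.006],0,0.0],
    [[-0.011,-0.039,0.006],0,0.0],
    [[-0.011,-0.039,0.006],0,0.0],
    [[-0.011,-0.039,0.006],0,0.0],
    [[-0.011,-0.039,0.006],0,0.0],
    [[-0.011,-0.039,0.006],0,0.0],
    [[-0.011,-0.039,0.006],0,0.0],
    [[-0.011,-0.039,0.006],0,0.0],
    [[-0.011,-0.039,0.006],0,0.0],
    [[-0.011,-0.039,0.006],0,0.0],
    [[-0.011,-0.039,0.006],0,0.0],
    [[-0.011,-0.039,0.006],0,0.0],
  ],
)

```text
time_s: 3.17
ee_pos: [0.4036, -0.2588, 0.243]
eef_rot: [3.141, -0.0, 2.843]
force: [0.5, 0.6, 0.3]
grip_width: 0.0001
grip_force: 0.0
```

```bash
python3 - <<'E'
from h import *
o,p=wrist();save(p,'w2');print(o['time_s'],o['ee_pos'],o['eef_rot'],o['grip_width'])
rep(p,[('pedal_pad',.048)])
E
```

```text
3.1667 [ 0.40359216 -0.25883546  0.24296694] [ 3.14135826e+00 -9.87224143e-06  2.84264757e+00] 0.00013122688337026959
pedal_pad 0.86 [271. 222.] [ 0.4382 -0.2795  0.048 ] [ 0.438 -0.28   0.048]
```

View pics/w2.png

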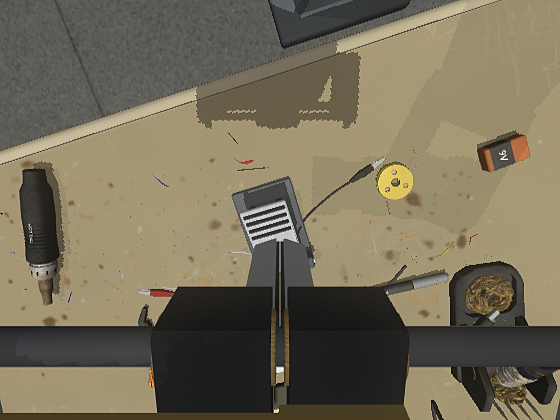

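The pedal pad's ribs are at px (271,222), which gives (0.438, -0.280, 0.048). I'll go down onto it.

>>> jog_arm(
  rows=[
    [[-0.008,-0.002,0.033],0,0.0],
    [[-0.008,-0.002,0.033],0,0.0],
    [[-0.008,-0.002,0.033],0,0.0],
    [[-0.008,-0.002,0.033],0,0.0],
    [[-0.008,-0.002,0.033],0,0.0],
    [[0,0,0.014],0,0.0],
    [[0,0,0.012],0,0.0],
    [[0,0,0.008],0,0.0],
    [[0,0,0.006],0,0.0],
    [[0,0,0.004],0,0.0],
    [[0,0,0],0,0.0],
  ],
)

```text
time_s: 4.18
ee_pos: [0.4391, -0.279, 0.0344]
eef_rot: [3.141, 0.0, 2.841]
force: [0.1, 1.8, 2.3]
grip_width: 0.0004
grip_force: 1.0
```

>>> jog_arm(
  rows=[
    [[0,0,0.002],0,0.0],
    [[0,0,0.002],0,0.0],
    [[0,0,0.002],0,0.0],
    [[0,0,0.001],0,0.0],
    [[0,0,0.001],0,0.0],
    [[0,0,0],0,0.0],
  ],
)

```text
time_s: 4.68
ee_pos: [0.4391, -0.2797, 0.0277]
eef_rot: [-3.141, 0.001, 2.841]
force: [-7.0, 6.5, 20.4]
grip_width: 0.001
grip_force: 9.8
```

>>> jog_arm(
  rows=[
    [[0,0,0],0,0.0],
    [[0,0,0],0,0.0],
    [[0,0,0],0,0.0],
    [[0,0,-0.01],0,0.0],
    [[0,0,-0.02],0,0.0],
    [[0,0,-0.034],0,0.0],
    [[0,0,-0.034],0,0.0],
    [[0,0,-0.034],0,0.0],
    [[0,0,-0.034],0,0.0],
    [[0,0,0],0,0.0],
  ],
)

```text
time_s: 5.52
ee_pos: [0.4406, -0.281, 0.1992]
eef_rot: [-3.138, 0.009, 2.841]
force: [0.7, 0.1, 1.1]
grip_width: 0.0002
grip_force: 0.0
```

```bash
python3 - <<'E'
from h import *
o,p=wrist();print(o['time_s'],o['ee_pos'],o['force'])
rep(p,[('pedal_pad',.048)])
E
```

```text
5.5167 [ 0.44063814 -0.28104305  0.19916829] [0.67444916 0.12341356 1.11634263]
pedal_pad 0.9 [280. 192.] [ 0.4396 -0.2816  0.048 ] [ 0.44  -0.282  0.047]
```

>>> jog_arm(
  rows=[
    [[0.003,0.037,0],0,0.0],
    [[0.003,0.037,0],0,0.0],
    [[0.003,0.037,0],0,0.0],
    [[0.003,0.037,0],0,0.0],
    [[0.003,0.037,0],0,0.0],
    [[0.003,0.037,0],0,0.0],
    [[0.003,0.037,0],0,0.0],
    [[0.003,0.037,0],0,0.0],
    [[0.003,0.037,0],0,0.0],
    [[0.003,0.037,0],0,0.0],
    [[0.003,0.037,0],0,0.0],
    [[0.003,0.037,0],0,0.0],
  ],
)

```text
time_s: 6.62
ee_pos: [0.5356, 0.1569, 0.1906]
eef_rot: [-3.14, -0.002, 2.841]
force: [0.4, -0.5, 1.0]
grip_width: 0.0009
grip_force: 0.0
```

>>> jog_arm(
  rows=[
    [[0,0.034,0],0,0.0],
    [[0,0.034,0],0,0.0],
    [[0,0.034,0],0,0.0],
    [[0,0,0],-5.7,0.0],
    [[0,0,0],0,0.0],
  ],
)

```text
time_s: 7.03
ee_pos: [0.5656, 0.2537, 0.1898]
eef_rot: [-3.14, -0.003, 2.947]
force: [-0.3, 0.6, -0.4]
grip_width: 0.0005
grip_force: 0.0
```

```bash
python3 - <<'E'
from h import *
o,p=wrist();save(p,'w3');print(o['time_s'],o['ee_pos'],o['eef_rot'],o['force'])
rep(p,[('bolt_a',.064),('tongue_a',.052),('hinge_a',.052)])
E
```

```text
7.0333 [0.56564447 0.25368844 0.18977737] [-3.13965750e+00 -2.92045703e-03  2.94687157e+00] [-0.28486831  0.55814742 -0.36434647]
bolt_a 0.92 [322. 193.] [0.5657 0.2889 0.064 ] [0.565 0.289 0.065]
bolt_a 0.72 [156. 191.] [0.5372 0.1528 0.064 ] [0.537 0.153 0.066]
bolt_a 0.71 [234. 192.] [0.5501 0.2171 0.064 ] [0.55  0.217 0.066]
tongue_a 0.96 [321. 125.] [0.5108 0.2992 0.052 ] [0.511 0.299 0.058]
tongue_a 0.95 [152. 117.] [0.4774 0.1628 0.052 ] [0.478 0.165 0.059]
tongue_a 0.62 [237. 121.] [0.4945 0.231  0.052 ] [0.495 0.232 0.058]
hinge_a 0.88 [238. 223.] [0.5803 0.2123 0.052 ] [0.579 0.213 0.056]
hinge_a 0.88 [318. 224.] [0.5952 0.2815 0.052 ] [0.594 0.281 0.056]
hinge_a 0.76 [160. 223.] [0.5673 0.1445 0.052 ] [0.566 0.146 0.057]
```

View pics/w3.png

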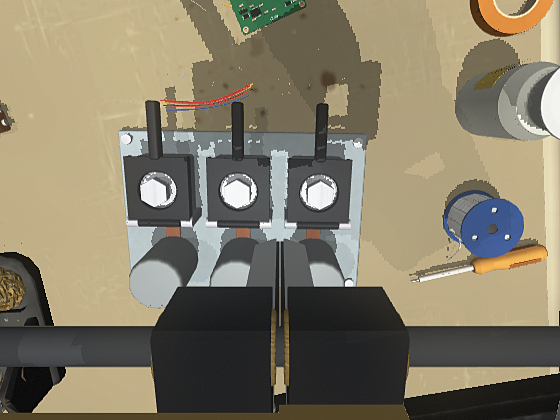

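The pedal reads up again. The bolts are at px (155,190), (238,189) and (317,192) and the caps are shut. I'll tap the left bolt.

>>> jog_arm(
  rows=[
    [[0.002,0.011,0.03],0,0.0],
    [[0.002,0.011,0.03],0,0.0],
    [[0.002,0.011,0.03],0,0.0],
    [[0,0,0.018],0,0.0],
    [[0,0,0.01],0,0.0],
    [[0,0,0.004],0,0.0],
    [[0,0,0.003],0,0.0],
    [[0,0,0.002],0,0.0],
    [[0,0,0],0,0.0],
  ],
)

```text
time_s: 7.98
ee_pos: [0.5675, 0.2859, 0.0664]
eef_rot: [3.141, 0.001, 2.94]
force: [0.1, -0.3, 0.5]
grip_width: 0.0001
grip_force: 0.0
```

>>> jog_arm(
  rows=[
    [[0.002,0.001,0.002],0,0.0],
    [[0,0,0.001],0,0.0],
    [[0,0,0.001],0,0.0],
    [[0,0,0],0,0.0],
  ],
)

```text
time_s: 8.32
ee_pos: [0.5658, 0.2877, 0.0642]
eef_rot: [3.14, 0.002, 2.94]
force: [-7.9, -4.8, 19.4]
grip_width: 0.0004
grip_force: 9.5
```

The left bolt holds at 19 N with no sink, so it's tight. Next the middle one.

>>> jog_arm(
  rows=[
    [[0,0,-0.01],0,0.0],
    [[0,0,-0.02],0,0.0],
    [[0,-0.035,0],0,0.0],
    [[0,-0.035,0],0,0.0],
    [[0,0,0],0,0.0],
    [[0,0,0.016],0,0.0],
    [[0,0,0.008],0,0.0],
    [[0,0,0.003],0,0.0],
    [[0,0,0.002],0,0.0],
    [[0,0,0.001],0,0.0],
    [[0,0,0],0,0.0],
    [[0,0,0],0,0.0],
  ],
)

```text
time_s: 9.32
ee_pos: [0.5509, 0.2188, 0.0641]
eef_rot: [-3.14, -0.0, 2.941]
force: [-15.9, -9.7, 29.8]
grip_width: 0.0007
grip_force: 15.0
```

The middle bolt is tight too (30 N, no sink). Next the right one.

>>> jog_arm(
  rows=[
    [[0,0,-0.01],0,0.0],
    [[0,0,-0.02],0,0.0],
    [[0,-0.035,0],0,0.0],
    [[0,-0.035,0],0,0.0],
    [[0,0,0],0,0.0],
    [[0,0,0.016],0,0.0],
    [[0,0,0.008],0,0.0],
    [[0,0,0.003],0,0.0],
    [[0,0,0.002],0,0.0],
    [[0,0,0],0,0.0],
    [[0,0,0],0,0.0],
  ],
)

```text
time_s: 10.23
ee_pos: [0.5374, 0.1507, 0.0627]
eef_rot: [3.141, 0.0, 2.941]
force: [-0.2, 0.4, 0.0]
grip_width: 0.0002
grip_force: 0.0
```

>>> jog_arm(
  rows=[
    [[0,0,0.002],0,0.0],
    [[0,0,0.001],0,0.0],
    [[0,0,0.001],0,0.0],
    [[0,0,0.001],0,0.0],
    [[0,0,0.001],0,0.0],
    [[0,0,0],0,0.0],
  ],
)

```text
time_s: 10.73
ee_pos: [0.5376, 0.1505, 0.0574]
eef_rot: [3.141, 0.001, 2.94]
force: [-3.0, 1.9, 11.0]
grip_width: 0.0001
grip_force: 5.7
```

The right bolt sank about 6 mm and stopped, so it's the loose one. I'll lift, move over its tongue and check.

>>> jog_arm(
  rows=[
    [[0,0,0],0,0.0],
    [[0,0,-0.01],0,0.0],
    [[0,0,-0.03],0,0.0],
    [[0,0,-0.04],0,0.04],
    [[0.03,0,0],0,0.04],
    [[0.029,0,0],0,0.04],
    [[0,0,0],0,0.04],
    [[0,0,0],0,0.04],
  ],
)

```text
time_s: 11.4
ee_pos: [0.4788, 0.1623, 0.1372]
eef_rot: [3.141, 0.001, 2.941]
force: [0.9, -0.5, -0.4]
grip_width: 0.0303
grip_force: 0.0
```

```bash
python3 - <<'E'
from h import *
o,p=wrist();save(p,'w4');print(o['time_s'],o['ee_pos'],o['eef_rot'],o['grip_width'])
rep(p,[('bolt_a',.064),('tongue_a',.052),('hinge_a',.052)])
E
```

```text
11.4 [0.47884344 0.16229643 0.13715922] [3.14145594e+00 5.70838155e-04 2.94113912e+00] 0.030260400947048984
bolt_a 0.91 [283. 291.] [0.535  0.1533 0.064 ] [0.537 0.153 0.059]
bolt_a 0.82 [470. 297.] [0.5673 0.2887 0.064 ] [0.566 0.288 0.066]
bolt_a 0.69 [375. 293.] [0.5506 0.22   0.064 ] [0.45  0.189 0.244]
tongue_a 0.88 [470. 219.] [0.5115 0.2993 0.052 ] [0.51  0.297 0.057]
tongue_a 0.83 [280. 216.] [0.4807 0.1618 0.052 ] [0.479 0.162 0.059]
tongue_a 0.6 [376. 213.] [0.4932 0.2314 0.052 ] [0.491 0.23  0.058]
hinge_a 0.93 [283. 322.] [0.5673 0.147  0.052 ] [0.565 0.147 0.055]
```

View pics/w4.png

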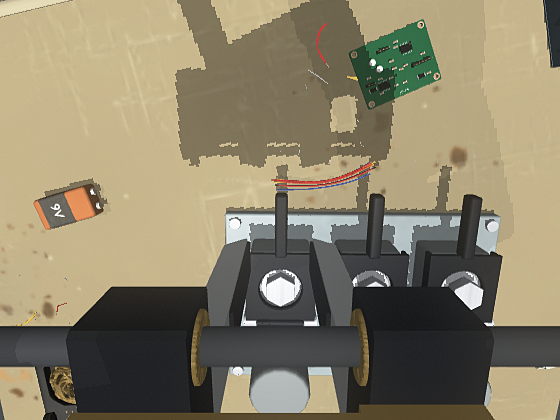

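The loose bolt's top reads 0.059 against 0.066 for the left one, so it has sunk. Its tongue at px (280,225) is centred between the fingers. I'll descend and grip.

>>> jog_arm(
  rows=[
    [[0,0,0.03],0,0.04],
    [[0,0,0.03],0,0.04],
    [[0,0,0.03],0,0.04],
    [[0,0,0.014],0,0.04],
    [[0,0,0],0,0.0],
    [[0,0,0],0,0.0],
    [[0,0,0],0,0.0],
    [[0,0,0],0,0.0],
    [[0,0,0],0,0.0],
    [[0,0,0],0,0.0],
  ],
  squeeze=15,
)

```text
time_s: 12.43
ee_pos: [0.4802, 0.1629, 0.0335]
eef_rot: [3.139, 0.002, 2.94]
force: [1.8, 4.5, -0.6]
grip_width: 0.009
grip_force: 15.0
```

>>> jog_arm(
  rows=[
    [[-0.001,0,-0.013],0,0.0],
    [[-0.003,0,-0.013],0,0.0],
    [[-0.005,0,-0.012],0,0.0],
    [[-0.0065,0,-0.0115],0,0.0],
    [[0,0,0],0,0.0],
    [[0,0,0],0,0.0],
  ],
)

```text
time_s: 12.93
ee_pos: [0.495, 0.1597, 0.0831]
eef_rot: [3.14, 0.001, 2.94]
force: [-0.7, 7.2, 2.0]
grip_width: 0.0089
grip_force: 15.0
```

>>> jog_arm(
  rows=[
    [[-0.008,0,-0.0105],0,0.0],
    [[-0.0095,0,-0.009],0,0.0],
    [[-0.011,0,-0.0075],0,0.0],
    [[-0.012,0,-0.0055],0,0.0],
    [[-0.003,0,-0.001],0,0.0],
    [[0,0,0],0,0.0],
    [[0,0,0],0,0.0],
    [[0,0,0],0,0.0],
  ],
)

```text
time_s: 13.6
ee_pos: [0.5375, 0.1507, 0.1162]
eef_rot: [3.14, 0.002, 2.94]
force: [-0.3, 3.8, 6.2]
grip_width: 0.0089
grip_force: 15.0
```

```bash
python3 - <<'E'
from h import *
o,p=wrist();save(p,'w5');print(o['time_s'],o['ee_pos'],o['force'],o['grip_width'],o['grip_force'])
H=np.array([.5661,.1457]);b=np.array([.98,-.199])
g=(H-o['ee_pos'][:2])@b; print('theta',np.arctan2(o['ee_pos'][2]+.019-.052,g),np.hypot(o['ee_pos'][2]+.019-.052,g))
p=camera('scene');save({'image':cv2.resize(p['image'][150:260,130:300],None,fx=4,fy=4)},'s5')
E
```

```text
13.6 [0.53748056 0.15074473 0.11622233] [-0.31278687  3.7883657   6.18947414] 0.008889301786858528 14.991657882928848
theta 1.2349445219603126 0.08814711747058085
```

View pics/w5.png

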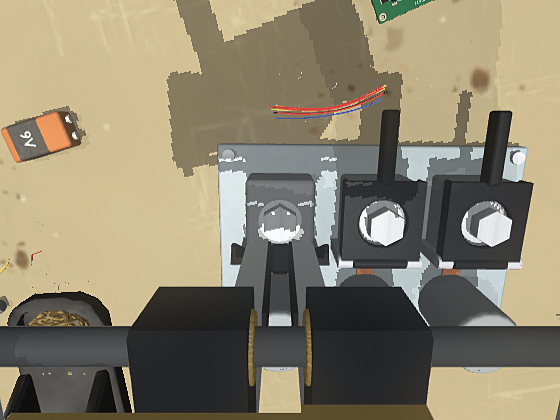

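View pics/s5.png

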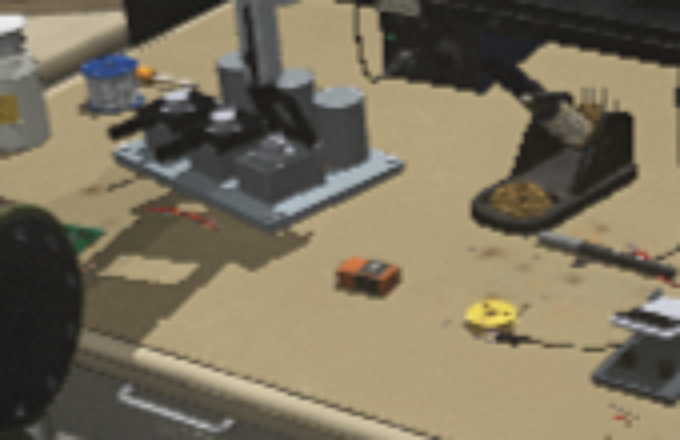

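The cap of the right, loose bolt stands steeply open at about 1.23 rad, held in the fingers at px (280,270). The other two caps are shut and the bystanders are where they were, so I'll hand in.

```bash
python3 -c "
from station import *
print(hand_in())"
```

```text
the job is handed in; nothing more can be done
None
```

I handed the job in at about 14 s: I pressed the pedal to its stop and let it up, tapped the bolts left to right (the right one is loose and stayed sunk), and its cap is held open at about 1.23 rad (71°), with the other two caps shut.

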